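# Find the release notch of a gluing jig by feel and eject the panel

## Task

Eject the plywood panel from the round gluing jig and keep it ejected: somewhere in the far half of the jig's black rim a release notch is hidden, which a fingertip swept along the rim can feel. Press the key inside the notch all the way down, so that the panel rises out of its pocket, and finish while still holding the key fully down. Nothing is to be picked up: do not touch the panel, and leave everything else on the table where it stands.

Things in the scene. Friction and masses are not known exactly. Their poses are not given: they have to be found in the camera images.
- jig: round gluing jig fixed to the table: aluminium base disc 238 mm across, 20 mm thick; on it a plywood block 160 mm across, flat top 50 mm above the table, with a round pocket 71 mm across in its middle; round the block a black rim. Origin on the table under the jig's centre, z up; +x points away from the robot within 23 degrees.
- rim_centre (a point): jig's axis at the height of the rim's top, 52 mm above the table; axes as the jig's. The rim is a flat, rigid black ring, 79 to 116 mm from the axis, with one gap, the release notch: 34 degrees wide (57 mm long at 97 mm radius), open outward and upward. Its place changes each time and is not reported: its middle is within 80 degrees either side of the jig's +x.
- release_key (a joint): travel of the key in the notch, m: 0 up (start), 0.008 fully down. A black spring key, 81 to 114 mm from the jig's axis, 41 mm along the rim; its flat top is 8 mm below the rim's top when up (44 mm above the table), moves straight down, springs back. 3 N starts it, 7 N holds it down. Two closed fingers fit, best at 98 mm radius. An ejector under the panel rises as far as the key sinks.
- ply_panel: hexagonal plywood panel 56 x 67 mm, 9 mm thick, 25 g, lying loose in the jig's pocket on the ejector plate, its top level with the plywood block; origin at the middle of its underside, 41 mm above the table at the start. It rises up to 8 mm while the key is held down
- mask_filter: round white filter cartridge, 76 mm across, 35 mm high, loose on the table behind the jig; bystander; origin under its centre
- tape_roll: roll of masking tape lying flat, 104 mm across, 25 mm high, loose, beside the jig; bystander; origin under its centre
- jar_black: amber jar with black lid, 72 mm across, 102 mm high, loose, between the jig and the robot; bystander; origin under its centre
- sanding_block: brown sanding block 61 x 100 x 31 mm, loose, to the left; bystander; origin under its centre
- brush: flat paint brush with a red handle, 38 x 200 x 12 mm, loose, behind on the left; bystander; origin under its centre
Mind the look-alikes: they are no part of the job. There is more than one size of the ply_panel; the one meant has the size given above.

How it is judged:
By the outcome, as a careful person would: the job done as asked, in the order asked, and still so for the second after the job is handed in, while the arm keeps its last pose, push and grip.
It also fails if it takes over 54 s, if anything falls off the work surface, if the arm or the gripper's body presses on something with over 40 N, if the wrist force passes 120 N, or if a joint passes its speed limit or range.

## Robot

A 6-joint arm with a two-finger parallel gripper is mounted at the origin on the work surface; the furniture and walls round the work are solid. World frame = base frame: x ahead of the robot, y to its left, z up, the work surface at z = 0. Lengths are in m, angles in rad, forces in N, time in s.
With the tool pointing down it reaches from about 0.35 to 0.85 m from the base axis. Payload 8.1 kg.
Tool frame: the origin (TCP) lies on the mounting face of the last link; the fingertips stand 186 mm ahead of it and the grasp point (between the pads) lies 167 mm ahead of it; z points along the fingers, y is the direction in which the jaws open and shut (so a half turn about z gives the same grasp; the last joint's range is limited). The gripper opens to 93 mm and grips with 3 to 60 N. Pads are 15 mm wide; open, the fingers measure 128 mm over their backs; the gripper's body (75 mm by 188 mm) begins 65 mm behind the grasp point.
Start: joints at [-1.288, 0.13, 1.488, -0, 1.523, -0.085], TCP at [0.216, -0.56, 0.405] pointing down, gripper open.
Joint ranges: [-2.96, 2.96], [-0.89, 2.26], [0.02, 2.5], [-1.34, 4.48], [0, 2.73], [-2.66, 2.66]. Speed limits (rad/s): [2.39, 2.39, 2.79, 3.14, 3.14, 3.14].

## Interface

Orientations are given as a rotation vector (axis times angle).
In Python, from plant import robot, read_camera, spotter gives the robot as it stands.
- The arm moves only by the tool arm_command, never from a script. Its arguments are lists of equal length, an entry for each row: "xyz": the shift along the world's x, y, z in cm, a list of three; "turn": the turn, a rotation vector about the world's x, y, z in rad, a list of three. A call has 1 to 12 rows; each row shifts and turns the commanded pose from where the row before left it; what a row does not reach is not made up. A row lasts 1/8 s, in which the tool goes at most 62.5 mm and 10.7 degrees, less where a joint would pass 70% of its speed; a pose out of reach is approached as far as the arm can. A call is refused whole if a number of a shift passes 6.25 or a number of a turn 0.188, either way. A call with a gripper value outside its range is refused whole. "gripper" is the finger opening in cm, from 0 to 9.3, set as the call begins (left out, the last holds). The fingers move at their own pace and stop on an object; "force" is the grip in N (left out, the last holds). Time passes only in rows, so rows that do not move let the fingers close. It gives the time, the measured TCP pose, the force and the opening at its end, in the units of the state.
- robot.read_state(): the state, without advancing time (a new reading comes with each control period).
- read_camera(name): name is "side" or "top" or "wrist"; returns a dict with "frame" (384x512x3 uint8, red, green, blue), "z_map" (384x512 float32, m along the optical axis (not along the pixel's ray), 0 where there is no reading), "fx", "fy", "cx", "cy" (pixels), "eye" and "orientation" of the camera in the world. Camera axes: x right, y down, z forward; pixel columns grow to the right and rows downward; lengths in m; the calibration is good to about 2 mm. The wrist camera is an equidistant fisheye: a pixel r from the principal point sees the ray r / f radians off the axis. A picture is of the moment at which its call begins.
- robot.close_job(): hands the job in, once; it reports no verdict.
Trained networks look in a picture, given as the dict that the camera call returned (one of the last four; its "shot" number tells which), for a name from the list of things; names that differ only in an ending like _2 or _b are one class to them, and where a whole thing is asked for, a point or a joint stands for the part that bears it (a point fixed in the world has none). Each returns a list of dicts, best first, with "confidence" (0 to 1); they miss things now and then, are a little off and sometimes report something else, mostly with a low value. They report only what shows in the picture. A call takes as long as a camera call. They do not tell look-alikes from the thing itself.
- spotter.masks_of(picture, query): "pixels" (384x512 bool, what is visible of it) and "centre" ([row, column] in pixels, amid what is visible of it).
The state is a dict: "t": time; "q": joint angles; "dq": joint speeds; "joint_torque": joint torques, N m; "tool_pos": TCP position; "orientation": TCP orientation; "force": force on the tool from outside, world axes, zero at the start; "wrist_torque": the same for the moment, N m; "opening": finger opening in m.
Only numpy, scipy, OpenCV 4.12 (cv2) and the standard library are available. Lean on these libraries where they do the work, as an engineer would, in place of code of your own. Each camera call takes 0.05 s, during which the arm holds its last target. There are 200 camera calls.

## Working session

There is one attempt and no reset: what is moved stays moved. The work goes in short steps, Python scripts to look and compute and a tool call to move; the robot and the scene stay as the last step left them, time stands still between calls to the robot, and variables do not carry over. Pictures are saved under pics/ and viewed, about 8 in all and at most 12, crops included, and the job is handed in when it is done.

Besides the shell and the picture viewer there is one more tool, called after "Emit:" by a JSON object that holds its "api" and its "payload". arm_command: Moves the arm, as the interface text tells. Its arguments: {"type":"object","properties":{"xyz":{"type":"array","items":{"type":"array","items":{"type":"number"}}},"turn":{"type":"array","items":{"type":"array","items":{"type":"number"}}},"gripper":{"type":"number"},"force":{"type":"number"}},"required":["xyz","turn"]}

```bash
mkdir -p pics; cat > h.py <<'E'
import numpy as np,cv2
from scipy.spatial.transform import Rotation as R
from plant import robot, read_camera, spotter
def rot(o):
    o=np.array(o,float)
    return o if o.shape==(3,3) else (R.from_rotvec(o).as_matrix() if o.size==3 else R.from_quat(o).as_matrix())
def cloud(p):
    v,u=np.mgrid[:384,:512]; z=p["z_map"]
    c=np.stack([(u-p["cx"])/p["fx"]*z,(v-p["cy"])/p["fy"]*z,z],-1)
    w=c@rot(p["orientation"]).T+np.array(p["eye"]); w[z==0]=np.nan
    return w
def save(p,n): cv2.imwrite("pics/"+n,p["frame"][:,:,::-1])
E
python3 - <<'E'
from h import *
s=robot.read_state(); print({k:np.round(v,3) for k,v in s.items()})
ims=[]
for n in ["top","side"]:
    p=read_camera(n); w=cloud(p); ims.append(p["frame"]); print(n,p["eye"],p["orientation"],p["fx"])
    np.savez(n+".npz",w=w,f=p["frame"])
    for q in ["jig","ply_panel","release_key","mask_filter","tape_roll","jar_black"]:
        for m in spotter.masks_of(p,q)[:3]:
            a=w[m["pixels"]]; print(q,round(m["confidence"],2),np.round(m["centre"]),m["pixels"].sum(),np.round(np.nanmedian(a,0),3),np.round(np.nanmin(a,0),3),np.round(np.nanmax(a,0),3))
    save(p,n+".png")
E
```

```text
{'t': np.float64(0.0), 'q': array([-1.288,  0.131,  1.489, -0.   ,  1.523, -0.085]), 'dq': array([-0.   ,  0.001,  0.   ,  0.   , -0.002,  0.001]), 'joint_torque': array([ 2.0000e-03, -5.5984e+01, -4.9176e+01,  7.7000e-02,  3.6000e-02,
       -0.0000e+00]), 'tool_pos': array([ 0.216, -0.56 ,  0.404]), 'orientation': array([-3.087, -0.574,  0.   ]), 'force': array([ 0.167, -0.459,  1.033]), 'wrist_torque': array([-0.022,  0.006,  0.047]), 'opening': np.float64(0.093)}
top [0.33046269 0.12538376 1.02715595] [-2.13993951  2.08893818 -0.20552487] 363.4971858946141
jig 0.81 [189. 275.] 2178 [0.52  0.11  0.049] [ 0.443 -0.002  0.014] [0.598 0.189 0.056]
ply_panel 0.85 [198. 263.] 356 [0.52  0.112 0.049] [0.491 0.084 0.016] [0.549 0.142 0.054]
ply_panel 0.74 [186. 336.] 190 [ 0.563 -0.1    0.006] [ 0.543 -0.122 -0.004] [ 0.585 -0.078  0.011]
ply_panel 0.65 [225. 361.] 198 [ 0.444 -0.161  0.006] [ 0.424 -0.185 -0.001] [ 0.467 -0.141  0.011]
release_key 0.71 [184. 299.] 162 [0.558 0.02  0.043] [ 0.537 -0.007 -0.003] [0.578 0.04  0.047]
release_key 0.68 [242. 316.] 570 [ 0.377 -0.006  0.024] [
[... 487 characters left out ...]
 -0.002] [0.621 0.191 0.053]
ply_panel 0.67 [205. 257.] 280 [0.524 0.105 0.05 ] [0.493 0.08  0.021] [0.554 0.139 0.053]
ply_panel 0.56 [275. 276.] 246 [ 0.566 -0.104  0.006] [ 0.545 -0.124 -0.002] [ 0.588 -0.075  0.01 ]
ply_panel 0.56 [300. 232.] 302 [ 0.45  -0.163  0.007] [ 0.427 -0.184 -0.001] [ 0.473 -0.135  0.01 ]
release_key 0.5 [229. 272.] 206 [0.561 0.017 0.043] [ 0.537 -0.003  0.019] [0.588 0.047 0.047]
mask_filter 0.8 [185. 299.] 419 [0.663 0.207 0.032] [ 0.624  0.139 -0.004] [0.712 0.303 0.054]
tape_roll 0.82 [243. 196.] 929 [ 0.379 -0.018  0.023] [ 0.324 -0.062 -0.003] [0.431 0.071 0.028]
jar_black 0.84 [179. 203.] 803 [0.387 0.196 0.077] [ 0.338  0.184 -0.001] [0.419 0.392 0.104]
```

```bash
python3 - <<'E'
from h import *
for n in ["top","side"]:
    d=np.load(n+".npz"); w,f=d["w"],d["f"]
    # rim fit: dark pixels at 0.047..0.058 within 14cm
    r=np.hypot(w[...,0]-.52,w[...,1]-.11)
    m=(r<.13)&(r>.07)&(w[...,2]>.047)&(w[...,2]<.058)&(f.max(-1)<80)
    a=w[m]; c=np.array([.52,.11])
    for _ in range(20):   # plywood block via panel/pocket too; mid-radius fit
        rr=np.hypot(*(a[:,:2]-c).T); 
        A=np.c_[2*a[:,:2],np.ones(len(a))]; s=np.linalg.lstsq(A,(a[:,:2]**2).sum(1),rcond=None)[0]; c=s[:2]
    print(n,len(a),c,np.sqrt(s[2]+c@c),np.median(a[:,2]))
    th=np.degrees(np.arctan2(w[...,1]-c[1],w[...,0]-c[0])); r=np.hypot(w[...,0]-c[0],w[...,1]-c[1])
    for t in range(-180,180,10):
        k=(abs(th-t)<5)&(r>.085)&(r<.11); 
        print(t,k.sum(),np.round(np.nanmedian(w[k][:,2])*1e3) if k.any() else '',end='; ')
    print()
    cv2.imwrite(f"pics/{n}c.png",cv2.resize(f[130:290,190:390] if n=="top" else f[150:310,170:370],None,fx=4,fy=3.75,interpolation=cv2.INTER_CUBIC)[:,:,::-1])
E
```

```text
top 2479 [0.52024206 0.11191251] 0.1001178647666108 0.05128901697082078
-180 29 51.0; -170 57 51.0; -160 59 51.0; -150 59 51.0; -140 61 51.0; -130 56 51.0; -120 58 51.0; -110 59 51.0; -100 55 52.0; -90 57 51.0; -80 45 42.0; -70 55 43.0; -60 50 44.0; -50 54 50.0; -40 56 51.0; -30 52 51.0; -20 53 51.0; -10 55 51.0; 0 54 51.0; 10 51 52.0; 20 53 52.0; 30 54 51.0; 40 55 52.0; 50 52 51.0; 60 55 52.0; 70 55 52.0; 80 54 52.0; 90 57 52.0; 100 54 51.0; 110 58 51.0; 120 56 52.0; 130 58 51.0; 140 58 51.0; 150 56 51.0; 160 61 52.0; 170 59 51.0; 
side 1804 [0.52307021 0.10936046] 0.10012895122342574 0.0518479292363237
-180 20 52.0; -170 39 52.0; -160 39 52.0; -150 41 52.0; -140 45 52.0; -130 44 52.0; -120 45 52.0; -110 46 52.0; -100 50 52.0; -90 47 52.0; -80 67 35.0; -70 66 43.0; -60 55 43.0; -50 82 43.0; -40 42 52.0; -30 40 52.0; -20 42 52.0; -10 31 51.0; 0 37 52.0; 10 37 51.0; 20 33 52.0; 30 34 52.0; 40 28 52.0; 50 34 52.0; 60 29 52.0; 70 28 52.0; 80 30 52.0; 90 30 52.0; 100 28 52.0; 110 31 52.0; 120 27 52.0; 130 28 52.0; 140 32 52.0; 150 28 52.0; 160 38 52.0; 170 30 53.0;
```

View pics/top.png

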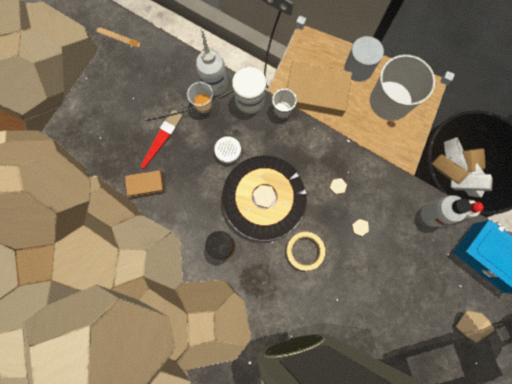

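View pics/sidec.png

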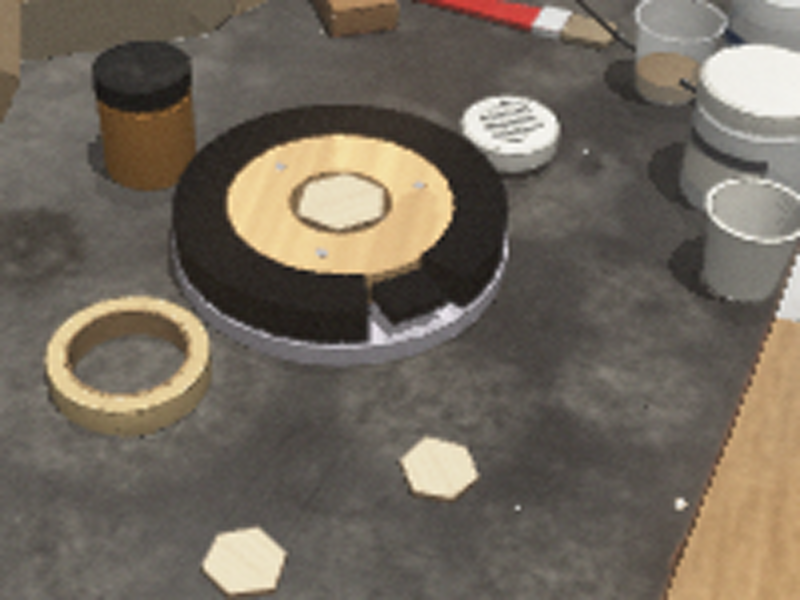

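```bash
python3 - <<'E'
from h import *
w=np.concatenate([np.load(n+".npz")["w"].reshape(-1,3) for n in("top","side")])
a=np.array([.216,-.56]);b=np.array([.559,.02]);u=(b-a)/np.linalg.norm(b-a);L=np.linalg.norm(b-a)
d=w[:,:2]-a; s=d@u; e=abs(d@[-u[1],u[0]])
for k in range(1,8):
    m=(s>k*L/8)&(s<(k+1)*L/8)&(e<.15)&(w[:,2]<.6); print(k,m.sum(),np.nanpercentile(w[m,2],[50,99,100]).round(3))
m=(np.hypot(w[:,0]-b[0],w[:,1]-b[1])<.14)&(w[:,2]<.6);print(w[m,2].max())
# key centre from points 40-46mm high near the notch
for n,c in(("top",[.5202,.1119]),("side",[.5231,.1094])):
    q=np.load(n+".npz")["w"].reshape(-1,3);v=q[:,:2]-c;r=np.hypot(*v.T);t=np.degrees(np.arctan2(v[:,1],v[:,0]))
    m=(r>.083)&(r<.112)&(abs(t+65)<35)&(q[:,2]>.040)&(q[:,2]<.0465);print(n,np.percentile(t[m],[5,50,95]),np.median(r[m]),q[m].mean(0))
E
```

```text
1 4151 [0.002 0.079 0.082]
2 5078 [0.    0.078 0.081]
3 9050 [0.    0.16  0.164]
4 7809 [-0.     0.004  0.106]
5 7466 [-0.     0.008  0.011]
6 6652 [-0.     0.026  0.028]
7 6620 [0.001 0.054 0.057]
0.05653548404383135
top [-78.88877976 -67.51899186 -55.57896144] 0.0982466448481126 [0.55752212 0.02231009 0.04300149]
side [-78.03219881 -66.34450206 -49.9912721 ] 0.09834625639907638 [0.56316109 0.02115508 0.04356968]
```

Emit:
{"api": "arm_command", "payload": {"xyz": [[1,2,0],[2.5,4.2,0],[3,5,0],[3,5,0],[3,5,0],[3,5,0],[3,5,0],[3,5,0],[3,5,0],[3,5,0],[3,5,0],[2,3.4,0]], "turn": [[0,0,0.1],[0,0,0.14],[0,0,0.14],[0,0,0.14],[0,0,0.14],[0,0,0.14],[0,0,0.14],[0,0,0.14],[0,0,0.14],[0,0,0.14],[0,0,0.14],[0,0,0.1]], "gripper": 0, "force": 20}}

```text
t: 2.2
tool_pos: [0.5416, -0.0114, 0.4049]
orientation: [1.732, 2.621, 0.001]
force: [0.5, -1.3, -0.0]
opening: 0.0006
```

Emit:
{"api": "arm_command", "payload": {"xyz": [[1,1.7,0],[0.8,1.5,-1],[0,0,-3],[0,0,-4],[0,0,-3],[0,0,-2],[0,0,-1],[0,0,0],[0,0,0]], "turn": [[0,0,0],[0,0,0],[0,0,0],[0,0,0],[0,0,0],[0,0,0],[0,0,0],[0,0,0],[0,0,0]]}}

```text
t: 3.32
tool_pos: [0.5594, 0.018, 0.2661]
orientation: [1.739, 2.614, 0.002]
force: [1.0, 0.6, -0.1]
opening: 0.0002
```

```bash
python3 - <<'E'
from h import *
s=robot.read_state(); print(s["t"],s["tool_pos"],s["orientation"],s["force"])
p=read_camera("side");q=read_camera("wrist")
a=cv2.resize(p["frame"][170:270,210:340],(520,400),interpolation=cv2.INTER_CUBIC)
b=cv2.resize(q["frame"],(280,210)); c=np.zeros((400,800,3),np.uint8); c[:,:520]=a; c[:210,520:]=b
cv2.imwrite("pics/n1.png",c[:,:,::-1])
E
```

```text
3.325 [0.55939521 0.01802422 0.26609602] [1.73908204e+00 2.61411593e+00 1.69614000e-03] [ 0.96673921  0.56482312 -0.07484893]
```

View pics/n1.png

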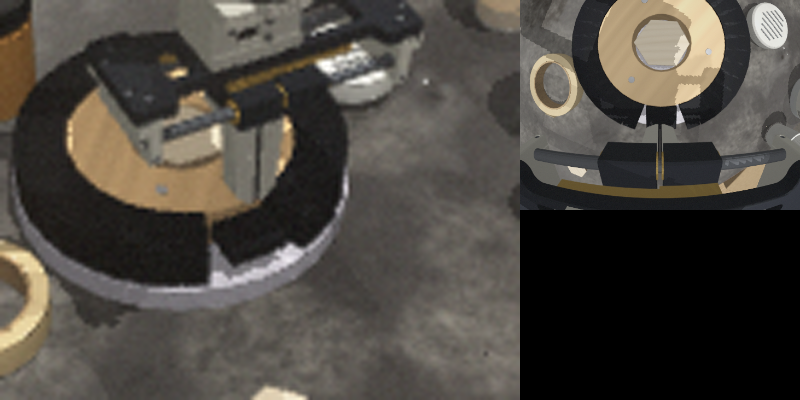

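The wrist view (right, about 660,118) shows the key centred on the closed fingers, and the side view shows the fingers above the notch. Next I descend slowly.

Emit:
{"api": "arm_command", "payload": {"xyz": [[0,0.2,-1],[0,0,-1],[0,0,-0.7],[0,0,-0.4],[0,0,-0.3],[0,0,-0.3],[0,0,0],[0,0,0]], "turn": [[0,0,0],[0,0,0],[0,0,0],[0,0,0],[0,0,0],[0,0,0],[0,0,0],[0,0,0]]}}

```text
t: 4.42
tool_pos: [0.5588, 0.0201, 0.2281]
orientation: [1.74, 2.616, -0.0]
force: [-3.2, -0.1, 4.2]
opening: 0.0004
```

Emit:
{"api": "arm_command", "payload": {"xyz": [[0,0,-0.2],[0,0,-0.2],[0,0,-0.2],[0,0,0],[0,0,0]], "turn": [[0,0,0],[0,0,0],[0,0,0],[0,0,0],[0,0,0]]}}

```text
t: 5.05
tool_pos: [0.5589, 0.0201, 0.2224]
orientation: [1.739, 2.615, 0.0]
force: [-3.8, 0.2, 7.3]
opening: 0.0008
```

Emit:
{"api": "arm_command", "payload": {"xyz": [[0,0,-0.1],[0,0,-0.1],[0,0,0],[0,0,0]], "turn": [[0,0,0],[0,0,0],[0,0,0],[0,0,0]]}}

```text
t: 5.55
tool_pos: [0.5591, 0.0201, 0.2222]
orientation: [1.739, 2.616, 0.0]
force: [-13.1, 0.2, 23.7]
opening: 0.0005
```

Emit:
{"api": "arm_command", "payload": {"xyz": [[0,0,0.07],[0,0,0],[0,0,0]], "turn": [[0,0,0],[0,0,0],[0,0,0]]}}

```text
t: 5.92
tool_pos: [0.559, 0.0201, 0.2223]
orientation: [1.739, 2.615, 0.0]
force: [-9.8, 0.1, 17.7]
opening: 0.0006
```

```bash
python3 - <<'E'
from h import *
print(robot.read_state()["force"],robot.read_state()["tool_pos"])
for n in("top","side"):
    p=read_camera(n);w=cloud(p);o=np.load(n+".npz")["w"]
    c=[.5215,.1107]
    for nm,v in(("before",o),("now",w)):
        r=np.hypot(v[...,0]-c[0],v[...,1]-c[1]); zz=v[...,2]
        f=lambda m:(m.sum(),np.round(np.nanmedian(zz[m])*1e3,1))
        print(n,nm,"panel",f((r<.022)&(zz<.075)),"block",f((r>.045)&(r<.07)&(zz<.062)))
    if n=="side": cv2.imwrite("pics/n2.png",cv2.resize(p["frame"][150:310,170:370],(800,600),interpolation=cv2.INTER_CUBIC)[:,:,::-1])
E
```

```text
[-9.78881292  0.0556626  17.72118078] [0.55901982 0.02013022 0.22227523]
top before panel (np.int64(198), np.float64(49.2)) block (np.int64(1176), np.float64(49.2))
top now panel (np.int64(201), np.float64(57.0)) block (np.int64(886), np.float64(49.2))
side before panel (np.int64(123), np.float64(49.9)) block (np.int64(762), np.float64(49.9))
side now panel (np.int64(25), np.float64(26.2)) block (np.int64(215), np.float64(50.0))
```

View pics/n2.png

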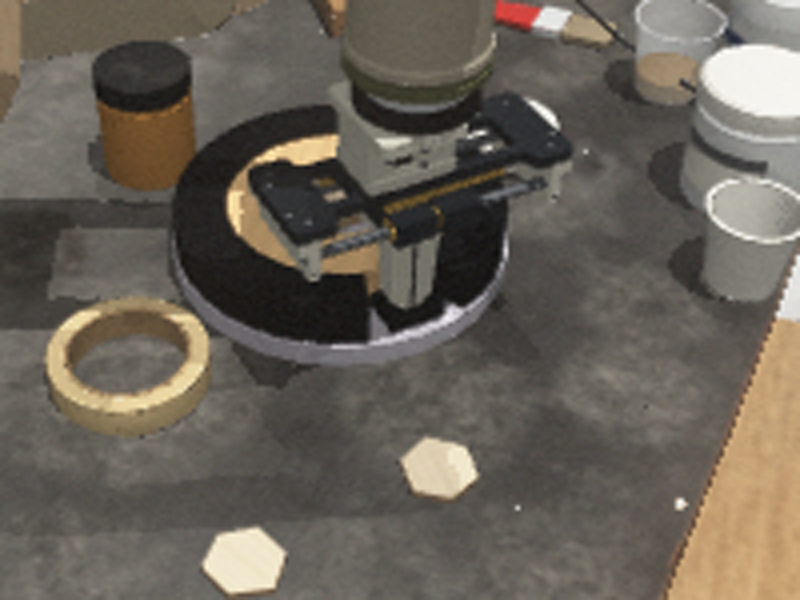

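The side view shows the fingers in the notch at about (405,290). The top camera shows the panel has risen from 49.2 to 57.0 mm, with the force steady at about 18 N, so I hand in.

```bash
python3 -c "
from h import *
print(robot.close_job())"
```

```text
the job is handed in; nothing more can be done
None
```

The panel is ejected, and I handed the job in at about 6 s with the arm still holding the key down. The cameras showed the notch, about 67° to the right of straight ahead from the robot, so I didn't need to sweep the rim. I pressed the key with the closed fingers.

**Last checks:**
- **Key:** the fingertips stopped 36 mm above the table, which is the height of a fully pressed key. They were pushing down with about 18 N; 7 N is needed to hold it.
- **Panel:** the top camera measured a rise of 7.8 mm out of the full 8 mm, while the block beside it didn't move. The side camera couldn't confirm this because the gripper hid the panel.
- **Sideways force:** about 10 N also showed along x. I put it down to friction at the key and didn't look into it further.
- **Everything else:** I touched nothing but the key. The jar, tape roll and two look-alike hexagons looked unmoved in the last picture; I didn't measure the other objects again.

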